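Swing a blank round the turning pin and feed it through the sprung flap

TASK

The short white-faced MDF blank lies crosswise on the plywood feed board. Without picking it up, push it against the fixed steel pin so that it swings round the pin and comes to lie flat along the metal fence, then slide it lengthwise along the fence through the sprung flap, letting the blank itself open the flap, until it is fully home against the end stop and the flap has closed behind it. Leave the other things on the bench and board where they are.

Things in the scene. Friction and masses are not known exactly. Their poses are not given: they have to be found in the camera images.
- blank: The workpiece: white-faced MDF block 64 x 100 x 18 mm, about 0.09 kg, loose on the feed board. Origin: centre of its underside; y axis along its 100 mm length, x across its width. At the start it lies crosswise: its x axis points along the feed direction within 15 degrees, and its leading long side is up to 25 mm short of the pin.
- jig: The feed board, fixed: plywood plate 375 x 160 x 12 mm on the bench. Origin: centre of its underside; x, along its length, is the feed direction (to the robot's right), y points away from the robot, z up. 'Board' coordinates below are in this frame, mm; its working surface is at z 12. Only the pin stands more than 25 mm above that surface.
- fence (a point): Start of the fixed aluminium fence, on the working surface at its guiding face (board x -65, y 34). The fence is straight, 22 mm high, and runs from here in the feed direction to board x 185; its guiding face looks to -y, towards the robot.
- pin: Turning pin, fixed in place: upright steel pin 12 mm across with a free-running sleeve, 31 mm high, at board x -80, y 40, its side in line with the fence face. Origin: its foot on the working surface. With the blank's leading side on it, pushing the blank's rear side near its robot-side end swings it a quarter turn, counter-clockwise from above, until it lies on pin and fence.
- flap_hinge (a point): Foot of the flap's vertical hinge, on the working surface (board x 10, y -44). The flap is a steel leaf 50 mm long, 4 mm thick, 21 mm high; shut, it reaches from the hinge towards the fence (+y) across the blank's way. A dark hinge block stands outside it. No lintel: the way is open above.
- flap (a joint): Flap angle, rad: 0 shut, grows as the leaf swings in the feed direction, to 1.55 at most. A spring shuts it again (0.3 N at the leaf's tip to start, 1.1 N fully open). It can shut only when the blank's rear end is more than 52 mm past the hinge in the feed direction and nothing else stands in its sweep.
- home (a point): Where the centre of the blank's underside lies when it is fully home: front end on the end stop, long side on the fence (board x 122, y 2, z 12). The end stop's face is at board x 172, the wooden side rail's inner face (board x 44 to 179) at y -52; both are 22 mm high.
- hex_nut: Bystander: a loose steel hex nut, 22 x 19 x 10 mm, on the board behind the pin, at board y about 66. Origin: centre of its underside.
- spare_block: Bystander: a larger white-faced MDF block, 67 x 110 x 22 mm, lying on the bench beyond the board; not the workpiece. Origin: centre of its underside.
- tape_measure: Bystander: yellow tape measure, 89 x 58 x 64 mm, standing on the bench beyond the board's right end. Origin: its underside.
- chisel: Bystander: chisel with a yellow handle, 214 mm long, on the bench between board and robot. Origin: its underside.
- marker: Bystander: red and white marker pen, 135 mm long, on the bench beyond the board. Origin: its underside.
- glue_tube: Bystander: flat glue tube, 146 mm long, on the bench beyond the board. Origin: its underside.

How it is judged:
On the way, in this order (a step that is already met when the one before it is completed fails the run):
1. the blank bears on the pin part-way through its swing (20 to 70 degrees from the feed direction) (contact force between blank and pin above 0.03 N and angle between the y axis of blank and the x axis of jig, either way round between 0.35 and 1.22 rad).
2. the blank lies along the fence (within 0.1 rad and 6 mm), still in front of the flap (angle between the y axis of blank and the x axis of jig, either way round below 0.1 rad and y of blank in the frame of jig above -0.004 m and x of blank in the frame of jig below -0.03 m), for 0.1 s.
At the end, for the whole second after the job is handed in: The blank rests flat in the bay, its front end within 8 mm of the end stop, its centre within 16 mm of home, its length within 0.12 rad of the feed direction, at rest, with the flap shut (under 0.08 rad) behind it (x of blank in the frame of home above -0.008 m and distance between blank and home below 0.016 m and angle between the y axis of blank and the x axis of jig, either way round below 0.12 rad and value of joint flap below 0.08 rad and linear speed of blank below 0.02 m/s); the robot touches nothing.
It fails at once if the blank is lifted off the board (more than 12 mm) or tipped (more than 0.25 rad) (z of blank in the frame of jig above 0.024 m or angle between blank's own z axis and vertical above 0.25 rad).
It fails at once if the flap is opened (over 0.25 rad) by something else before the blank has reached it (value of joint flap above 0.25 rad and x of blank in the frame of jig below -0.065 m).
It fails at once if another thing on the board or bench is moved by more than 30 mm (distance of any of hex_nut, spare_block, tape_measure, chisel, marker, glue_tube from where it was at the start of the episode above 0.03 m).
It also fails if it takes over 72 s, if anything falls off the work surface, if the arm or the gripper's body presses on something with over 40 N, if the wrist force passes 120 N, or if a joint passes its speed limit or range.

ROBOT

A 6-joint arm with a two-finger parallel gripper is mounted at the origin on a cart in front of the work surface, level with it; the furniture and walls round the work are solid. World frame = base frame: x ahead of the robot, y to its left, z up, the work surface at z = 0. Lengths are in m, angles in rad, forces in N, time in s.
With the tool pointing down it reaches from about 0.375 to 0.9 m from the base axis. Payload 3.1 kg.
Tool frame: the origin (TCP) lies at the centre of the arm's flange, where the gripper is bolted on; the fingertips stand 173 mm ahead of it and the grasp point (between the pads) lies 155 mm ahead of it; z points along the fingers, x is the direction in which the jaws open and shut, and the axes are right-handed (so a half turn about z gives the same grasp; the last joint's range is limited). The gripper opens to 85 mm and grips with 20 to 120 N. Pads are 22 mm wide; open, the fingers measure 114 mm over their backs; the gripper's body (76 mm by 85 mm) begins 54 mm behind the grasp point. The pads swing forward as they close: fully open they stand 13 mm farther back than shut.
Start: joints at [1.109, 0.527, 1.433, -0, 1.181, -0.178], TCP at [0.175, 0.6, 0.405] pointing down, gripper open.
Joint ranges: [-3.08, 3.08], [-0.75, 2.2], [0.22, 2.44], [-1.43, 4.57], [0, 2.65], [-2.85, 2.85]. Speed limits (rad/s): [2.79, 2.79, 3.14, 3.14, 3.14, 3.14].

INTERFACE

Orientations are given as a unit quaternion [x, y, z, w].
In Python, from station import manip gives the robot as it stands.
- The arm moves only by the shell command python3 -m jog 'ROWS' [OPENING] [FORCE]. ROWS is JSON, a list that holds one entry, the list of rows, each a list of 4 numbers: the shift along the world's x, y, z in mm, then the turn about the world's z in degrees. A call has exactly 8 rows; each row shifts and turns the commanded pose from where the row before left it; what a row does not reach is not made up. A row lasts 1/8 s, in which the tool goes at most 62.5 mm and 10.7 degrees, less where a joint would pass 70% of its speed; a pose out of reach is approached as far as the arm can. A call is refused whole if a number of a shift passes 62.5 or a number of a turn 10.7, either way. A call with a gripper value outside its range is refused whole. OPENING is the opening in per cent of the stroke, from 0 (shut) to 100 (fully open), set as the call begins (- or left out, the last holds). The fingers move at their own pace and stop on an object; FORCE is the grip in N (left out, the last holds). Time passes only in rows, so rows that do not move let the fingers close, or fill a call up. It gives the time, the measured TCP pose, the force and the opening at its end, in the units of the state.
- manip.sense(): the state, without advancing time (a new reading comes with each control period).
- manip.snapshot(name): name is "side" or "top" or "wrist"; returns the picture (420x560x3 uint8, red, green, blue); there is no depth.
- manip.camera_info(name): a dict with "fx", "fy", "cx", "cy" (pixels), "R" (3x3) and "t" (3): a world point X has camera coordinates R X + t. Camera axes: x right, y down, z forward; pixel columns grow to the right and rows downward; lengths in m; the calibration is good to about 2 mm. A picture is of the moment at which its call begins: read the wrist's pose just before it. camera_info takes no time and is no camera call; for the wrist camera it gives the pose at the moment of the call.
- manip.sign_off(): hands the job in, once; it reports no verdict.
The state is a dict: "t": time; "q": joint angles; "qd": joint speeds; "tau": joint torques, N m; "tcp_pos": TCP position; "tool_rot": TCP orientation; "force": force on the tool from outside, world axes, zero at the start; "ft_torque": the same for the moment, N m; "finger_gap": opening from 0.0 (shut) to 1.0 (fully open).
Only numpy, scipy, OpenCV 4.12 (cv2) and the standard library are available. Lean on these libraries where they do the work, as an engineer would, in place of code of your own. Each camera call takes 0.05 s, during which the arm holds its last target. There are 200 camera calls.

## Working session

There is one attempt and no reset: what is moved stays moved. The work goes in short steps, Python scripts to look and compute and a shell command to move; the robot and the scene stay as the last step left them, time stands still between calls to the robot, and variables do not carry over. Pictures are saved under pics/ and viewed, about 8 in all and at most 12, crops included, and the job is handed in when it is done.

```bash
mkdir -p pics; ls; python3 - <<'E'
from station import manip
import cv2,numpy as np
for n in("top","side"):
    im=manip.snapshot(n); np.save(f"pics/{n}0.npy",im); cv2.imwrite(f"pics/{n}0.png",im[:,:,::-1])
    c=manip.camera_info(n); print(n,c)
s=manip.sense();print(s['t'],s['tcp_pos'],s['tool_rot'],s['finger_gap'])
E
```

```text
pics
top {'fx': 483.0870405236242, 'fy': 483.0870405236242, 'cx': 279.9448030316118, 'cy': 201.80165974835887, 'R': array([[-0.03344355, -0.99943716, -0.00262686],
       [-0.96233585,  0.03291134, -0.26986395],
       [ 0.26979851, -0.00649729, -0.96289488]]), 't': array([-0.04198439,  0.57647776,  1.12572512])}
side {'fx': 414.4576027832888, 'fy': 414.4576027832888, 'cx': 276.0382642098469, 'cy': 209.88429487219307, 'R': array([[-9.77175568e-01,  2.12432464e-01,  5.97441288e-04],
       [ 1.58158841e-01,  7.29392232e-01, -6.65561983e-01],
       [-1.41822741e-01, -6.50276418e-01, -7.46342341e-01]]), 't': array([ 0.58129018, -0.01316046,  1.10632058])}
0.1 [0.17482597 0.599731   0.40384893] [ 7.99994514e-01  6.00006549e-01 -8.59889788e-04  4.22810610e-04] 1.0020939336663928
```

View pics/top0.png

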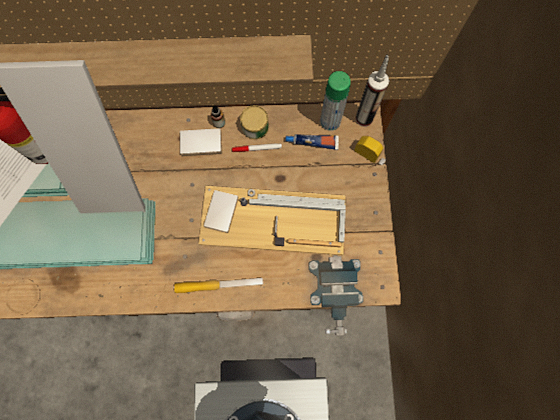

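View pics/side0.png

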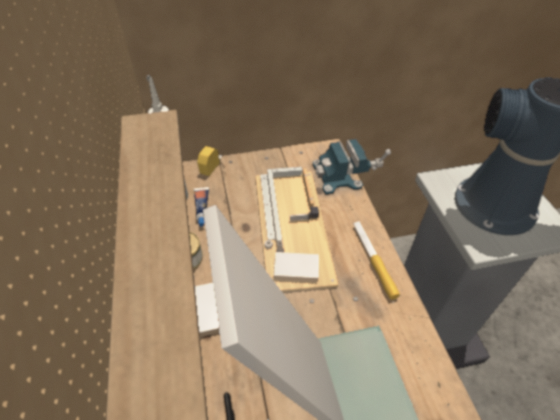

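The top view shows the board at about px (200–346, 186–254), with the blank at (220,210), the pin at (243,201), the nut at (251,192) and the flap at (277,230). There is a tall grey panel on the left, px (0–145, 60–215). The side view agrees. Next I measure the board pose, the blank and the panel corners.

```bash
cat > h.py <<'E'
from station import manip
import cv2,numpy as np
def ray(c,u,v):
    d=c['R'].T@np.array([(u-c['cx'])/c['fx'],(v-c['cy'])/c['fy'],1]); return -c['R'].T@c['t'],d
def onz(c,p,z):
    o,d=ray(c,*p); return (o+d*(z-o[2])/d[2])
def proj(c,X):
    x=c['R']@np.asarray(X)+c['t']; return np.array([c['fx']*x[0]/x[2]+c['cx'],c['fy']*x[1]/x[2]+c['cy']])
def tri(c1,p1,c2,p2):
    o1,d1=ray(c1,*p1);o2,d2=ray(c2,*p2)
    s=np.linalg.lstsq(np.stack([d1,-d2],1),o2-o1,rcond=None)[0]
    a,b=o1+s[0]*d1,o2+s[1]*d2; return (a+b)/2,np.linalg.norm(a-b)
E
python3 - <<'E'
from h import *
T=manip.camera_info("top");S=manip.camera_info("side")
for n,a,b in(("panel far",(85,62),(232,210)),("pin top",(242,200),(268,243)),("flapblk",(278,240),(315,211)),("board near-left",(200,243),(335,286)),("board far-left",(204,186),(262,290))):
    print(n,*tri(T,a,S,b))
im=np.load("pics/top0.npy");hsv=cv2.cvtColor(im,cv2.COLOR_RGB2HSV)
m=((hsv[...,1]<60)&(hsv[...,2]>190)).astype(np.uint8)
m[:, :195]=0;m[:185]=0;m[245:]=0;m[:,245:]=0
m=cv2.morphologyEx(m,cv2.MORPH_OPEN,np.ones((3,3)))
cs=max(cv2.findContours(m,0,1)[0],key=cv2.contourArea)
P=np.array([onz(T,p,.030)[:2] for p in cs[:,0]],np.float32)
print("blank",cv2.minAreaRect(P*1000))
for p in((145,213),(78,213),(85,62)): print(p,onz(T,p,0.03))
for p in((204,186),(345,196),(346,254),(200,243)): print("board corner",onz(T,p,.012))
cv2.imwrite("pics/c1.png",cv2.resize(im[175:265,190:355,::-1],None,fx=4.8,fy=4.8,interpolation=cv2.INTER_CUBIC))
E
```

```text
panel far [0.72131476 0.28596192 0.4736417 ] 0.0286970660559688
pin top [0.60793443 0.03062638 0.03452755] 0.026858673802448392
flapblk [ 0.48498197 -0.05237091  0.03497465] 0.004271703383208934
board near-left [0.49160358 0.14965159 0.00279972] 0.001315936872340281
board far-left [0.6497197  0.13563826 0.01383981] 0.013302677311080825
blank ((570.9551391601562, 92.33732604980469), (62.699928283691406, 99.03264617919922), 74.70497131347656)
(145, 213) [0.57039    0.28787714 0.03      ]
(78, 213) [0.57630551 0.46117917 0.03      ]
(85, 62) [1.01845981 0.47639697 0.03      ]
board corner [0.64417102 0.13885481 0.012     ]
board corner [ 0.60361058 -0.2345111   0.012     ]
board corner [ 0.44906803 -0.22627608  0.012     ]
board corner [0.49035333 0.14778376 0.012     ]
```

View pics/c1.png

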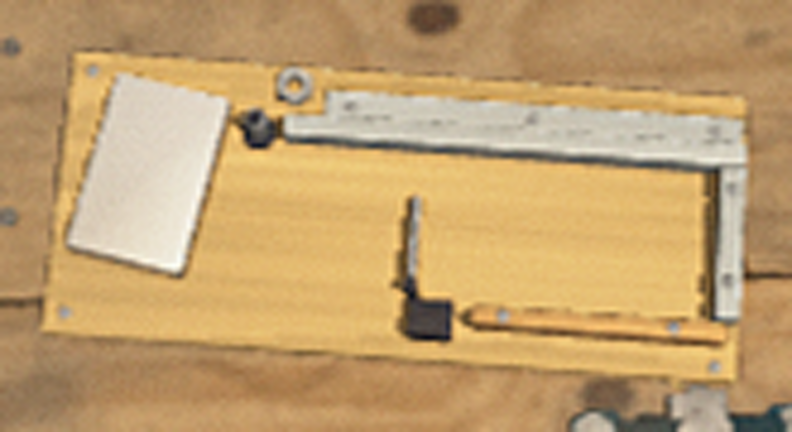

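```bash
cat >> h.py <<'E'
def fit(B,W):  # 2d rigid board->world (m)
    b,w=B-B.mean(0),W-W.mean(0); a=np.arctan2((b[:,0]*w[:,1]-b[:,1]*w[:,0]).sum(),(b*w).sum())
    R=np.array([[np.cos(a),-np.sin(a)],[np.sin(a),np.cos(a)]]); return a,R,W.mean(0)-R@B.mean(0)
E
python3 - <<'E'
from h import *
T=manip.camera_info("top")
px=lambda p,z:onz(T,(p[0]/4.8+190-.4,p[1]/4.8+175-.4),z)[:2]*1000
B=np.array([[-187.5,80],[187.5,80],[187.5,-80],[-187.5,-80]])
W=np.array([px(p,.012) for p in((77,52),(746,98),(738,381),(43,331))])
a,R,t=fit(B,W);print("board",np.degrees(a),t,"res",(B@R.T+t-W).round(1).tolist())
b=lambda w:(R.T@(np.asarray(w)-t)).round(1)
for n,p,z in(("pin",(257,118),.043),("fence start",(284,138),.034),("leaf tip",(414,200),.033),("stop inner",(718,168),.034),("nut",(295,85),.022)): print(n,b(px(p,z)))
print("blank",[b(px(p,.03)).tolist() for p in((118,73),(228,100),(182,275),(68,247))])
E
```

```text
board -96.05409236785452 [547.57593016 -42.06738021] res [[1.3, 1.5], [1.0, -2.2], [-1.1, -0.6], [-1.2, 1.3]]
pin [-79.5  39.4]
fence start [-64.9  31.8]
leaf tip [7.6 2.7]
stop inner [169.3  31.8]
nut [-62.6  65.5]
blank [[-158.9, 63.0], [-97.5, 52.0], [-112.6, -46.5], [-175.0, -35.6]]
```

Board pose fits, with the pin landing at (-79.5, 39.4). The blank is at about (-136, 8), tilted 9°. I'll move round the tall panel, close the fingers, and align the tool with the board.

```bash
python3 -m jog '[[[28,-50,-12,1.3],[28,-50,-12,1.3],[28,-50,-12,1.3],[28,-50,-12,1.3],[28,-50,-12,1.3],[28,-50,-12,1.3],[28,-50,-12,1.3],[28,-50,-12,1]]]' 0 40
python3 -m jog '[[[25,-6,-5,0],[25,-6,-5,0],[25,-6,-5,0],[25,-6,-5,0],[25,-6,-5,0],[23,-6,-5,0],[0,0,0,0],[0,0,0,0]]]'
python3 - <<'E'
from h import *
s=manip.sense();print(s['t'],s['tcp_pos'],s['tool_rot'],s['force'],s['finger_gap'])
im=manip.snapshot("side");cv2.imwrite("pics/s1.png",im[:,:,::-1])
E
```

```text
t: 1.1
tcp_pos: [0.3997, 0.1984, 0.3083]
tool_rot: [0.744, 0.668, 0.0, 0.0]
force: [0.7, 0.9, -1.0]
finger_gap: 0.002
t: 2.1
tcp_pos: [0.5458, 0.1641, 0.2783]
tool_rot: [0.744, 0.668, -0.001, -0.001]
force: [-0.2, -0.2, 0.3]
finger_gap: 0.0
2.1 [0.5457965  0.16411701 0.27834519] [ 0.74405086  0.66812179 -0.00097799 -0.00080228] [-0.19299034 -0.1696142   0.29814237] 0.00022933333469019493
```

View pics/s1.png

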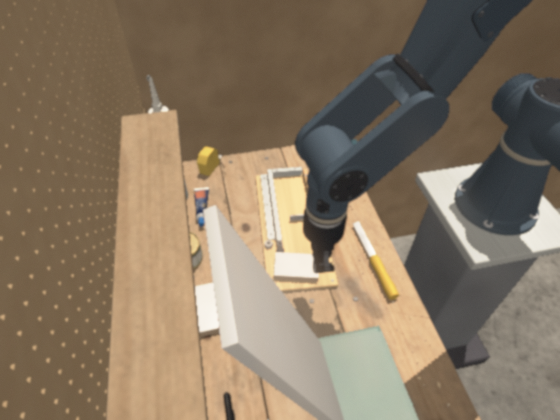

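The arm is behind the blank and clear of the panel. Next I lower the fingertips there.

```bash
python3 -m jog '[[[0,0,-14,0],[0,0,-14,0],[0,0,-14,0],[0,0,-14,0],[0,0,-14,0],[0,0,-13,0],[0,0,0,0],[0,0,0,0]]]'
python3 - <<'E'
from h import *
s=manip.sense();print(s['t'],s['tcp_pos'])
a=manip.snapshot("side");b=manip.snapshot("wrist");np.save("pics/w.npy",b)
a=cv2.resize(a[200:310,230:370],(560,440),interpolation=cv2.INTER_CUBIC);b=cv2.resize(b,(240,180))
v=np.zeros((440,800,3),np.uint8);v[:,:560]=a;v[:180,560:]=b
cv2.imwrite("pics/s2.png",v[:,:,::-1])
S=manip.camera_info("side")
for z in(.009,.022,.035):print(z,(proj(S,[s['tcp_pos'][0],s['tcp_pos'][1],z])-[230,200])*4)
E
```

```text
t: 3.15
tcp_pos: [0.5471, 0.164, 0.1958]
tool_rot: [0.744, 0.668, 0.0, 0.0]
force: [-0.6, 0.5, 0.3]
finger_gap: -0.004
3.15 [0.54714988 0.16399403 0.1958108 ]
0.009 [331.70783894 378.2196686 ]
0.022 [333.30282692 366.00979994]
0.035 [334.93235954 353.53548688]
```

View pics/s2.png

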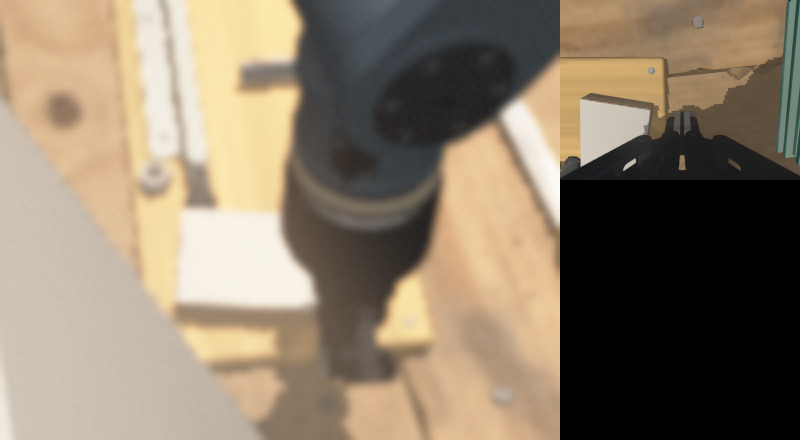

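The fingertip is right behind the blank's robot-side end. I'll lower it slightly and creep forward.

```bash
python3 -m jog '[[[0,0,-3,0],[0,-4,0,0],[-1,-4,0,0],[0,-4,0,0],[-1,-4,0,0],[0,-4,0,0],[-1,-4,0,0],[0,-4,0,0]]]'
python3 - <<'E'
from h import *
s=manip.sense();print(s['t'],s['tcp_pos'])
a=manip.snapshot("top");cv2.imwrite("pics/t2.png",cv2.resize(a[170:265,190:355,::-1],None,fx=4.8,fy=4.8,interpolation=cv2.INTER_CUBIC))
E
```

```text
t: 4.25
tcp_pos: [0.5438, 0.1357, 0.1927]
tool_rot: [0.744, 0.668, -0.0, -0.0]
force: [-0.6, 0.6, -1.0]
finger_gap: 0.004
4.25 [0.5438126  0.13573798 0.19270603]
```

View pics/t2.png

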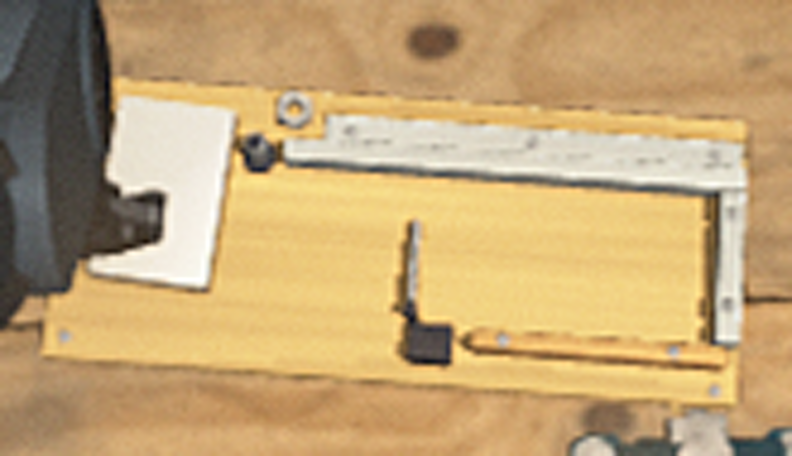

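The blank is turning counter-clockwise and almost touches the pin; its leading edge runs px (237,112)–(210,290). I'll follow an arc about the pin.

```bash
python3 -m jog '[[[-3,-4,0,0],[-4,-4,0,0],[-4,-4,0,0],[-4,-4,0,0],[-4,-4,0,0],[-5,-4,0,0],[-5,-3,0,0],[-4,-3,0,0]]]'
python3 -m jog '[[[-3,-4,0,0],[-3,-4,0,0],[-2,-4,0,0],[-2,-4,0,0],[-2,-4,0,0],[-2,-4,0,0],[-1,-4,0,0],[-1,-3,0,0]]]'
python3 - <<'E'
from h import *
s=manip.sense();print(s['t'],s['tcp_pos'])
a=manip.snapshot("top");cv2.imwrite("pics/t3.png",cv2.resize(a[170:265,190:355,::-1],None,fx=4.8,fy=4.8,interpolation=cv2.INTER_CUBIC))
E
```

```text
t: 5.3
tcp_pos: [0.5105, 0.1058, 0.1927]
tool_rot: [0.744, 0.668, -0.0, -0.0]
force: [0.1, 0.7, 0.0]
finger_gap: -0.0
t: 6.3
tcp_pos: [0.495, 0.0747, 0.1927]
tool_rot: [0.744, 0.668, 0.0, 0.0]
force: [0.2, -0.1, 0.3]
finger_gap: -0.003
6.3 [0.49496902 0.07467679 0.19272011]
```

View pics/t3.png

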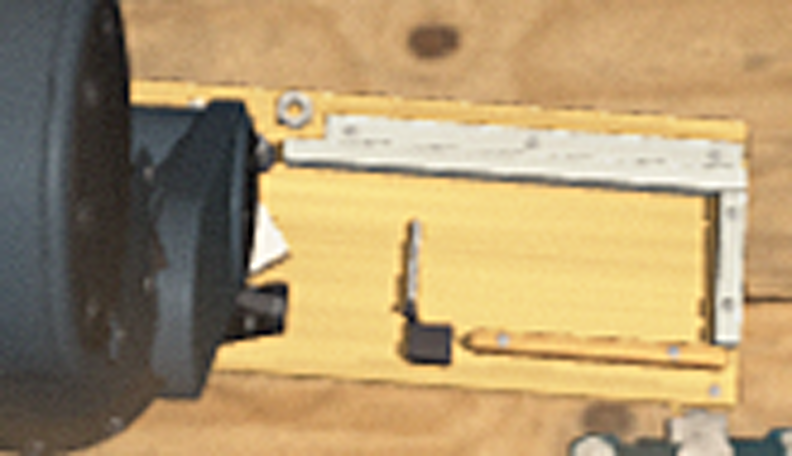

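The arm hides most of the blank. Its visible front corner at px (288,248) looks closer to the pin than I planned for, so I'm checking with the wrist and side cameras.

```bash
python3 - <<'E'
from h import *
w=manip.snapshot("wrist");s=manip.snapshot("side")
v=np.zeros((420,800,3),np.uint8);v[:300,:400]=cv2.resize(w,(400,300));v[:400,400:]=cv2.resize(s[190:290,240:340],(400,400))
cv2.imwrite("pics/w3.png",v[:,:,::-1])
E
```

```text
(no output)
```

View pics/w3.png

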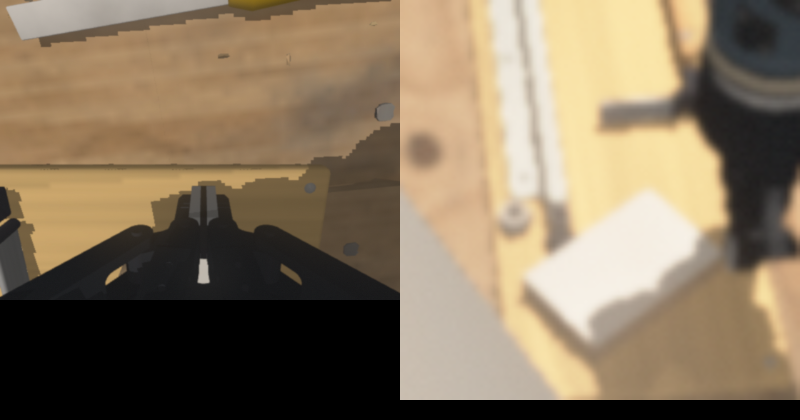

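The side view shows the whole blank, with crop corners (247,188), (322,250), (193,350) and (125,280). The finger is at its robot-side rear corner, about to slip off. Computing the pose.

```bash
cat >> h.py <<'E'
TH=np.radians(-96.05);RB=np.array([[np.cos(TH),-np.sin(TH)],[np.sin(TH),np.cos(TH)]]);TB=np.array([547.6,-42.1])
bd=lambda w:(RB.T@(np.asarray(w)[:2]*1000-TB)).round(1)
def blank(cam,box,thr=165):
    "detected top-face rect in board mm; box=u0,v0,u1,v1"
    c=manip.camera_info(cam);im=manip.snapshot(cam);h=cv2.cvtColor(im,cv2.COLOR_RGB2HSV)
    m=np.zeros(im.shape[:2],np.uint8);u0,v0,u1,v1=box
    m[v0:v1,u0:u1]=((h[...,1]<45)&(h[...,2]>thr))[v0:v1,u0:u1]
    cs=max(cv2.findContours(m,0,1)[0],key=cv2.contourArea)
    P=np.array([bd(onz(c,p,.03)) for p in cs[:,0]],np.float32)
    r=cv2.minAreaRect(P);print("blank",r,cv2.boxPoints(r).round(0).tolist());return r
E
python3 - <<'E'
from h import *
S=manip.camera_info("side")
for p in((247,188),(322,250),(193,350),(125,280)):print(bd(onz(S,(p[0]/4+240-.4,p[1]/4+190-.4),.03)))
print("pin",bd(onz(S,(155/4+240,210/4+190),.043)),"finger",bd(manip.sense()['tcp_pos']))
E
```

```text
[-57.8 -17.5]
[-107.8  -54.1]
[-167.4   29.3]
[-116.5   62.2]
pin [-79.4  39.8] finger [-110.7  -64.6]
```

The blank is at φ≈126° but about 9 mm off the pin, because it rotated freely. I'll back the finger off, move to nearer the blank's middle on the rear side, then push along its normal onto the pin.

```bash
python3 -m jog '[[[-5,8,0,0],[-3,12,0,0],[-1,11,0,0],[9,4,0,0],[10,4,0,0],[9,3,0,0],[0,0,0,0],[0,0,0,0]]]'
python3 -m jog '[[[1.5,-2.5,0,0],[1.5,-2.5,0,0],[1.5,-2.5,0,0],[1.5,-2.5,0,0],[1.5,-2.5,0,0],[1.5,-2.5,0,0],[1.5,-2.5,0,0],[0.5,-2,0,0]]]'
python3 - <<'E'
from h import *
print(bd(manip.sense()['tcp_pos']))
blank("side",(262,225,335,285))
E
```

```text
t: 7.45
tcp_pos: [0.5137, 0.1168, 0.1926]
tool_rot: [0.744, 0.668, -0.0, -0.0]
force: [-0.5, -0.7, 1.4]
finger_gap: -0.002
t: 8.45
tcp_pos: [0.525, 0.0973, 0.1927]
tool_rot: [0.744, 0.668, -0.0, -0.0]
force: [-0.0, -0.1, 0.2]
finger_gap: 0.003
[-136.3  -37.2]
blank ((-108.61766052246094, 7.328601837158203), (65.06346130371094, 100.52176666259766), 36.94817352294922) [[-165.0, 28.0], [-104.0, -52.0], [-52.0, -13.0], [-113.0, 67.0]]
```

```bash
python3 -m jog '[[[1,-2,0,0],[1,-2,0,0],[1,-2,0,0],[1,-1,0,0],[-2,-2.5,0,0],[-2,-2.5,0,0],[-3,-2.5,0,0],[-3,-2.5,0,0]]]'
python3 - <<'E'
from h import *
print(bd(manip.sense()['tcp_pos']))
blank("side",(262,225,345,285))
E
```

```text
t: 9.5
tcp_pos: [0.5187, 0.0803, 0.1928]
tool_rot: [0.744, 0.668, 0.0, 0.0]
force: [-0.2, 0.3, 0.5]
finger_gap: 0.005
[-118.7  -41.6]
blank ((-104.81382751464844, 12.2431640625), (62.22142791748047, 99.75212860107422), 42.780357360839844) [[-162.0, 28.0], [-94.0, -45.0], [-48.0, -3.0], [-116.0, 70.0]]
```

Now it bears on the pin (φ≈133°, distance 37 mm ≈ 32+6). Continuing the arc.

```bash
python3 -m jog '[[[-2,-3,0,0],[-1,-3,0,0],[-1,-3,0,0],[-1,-3,0,0],[-1,-3,0,0],[-1,-3,0,0],[-1,-3,0,0],[-1,-3,0,0]]]'
python3 -m jog '[[[-1,-3,0,0],[0,-3,0,0],[0,-3,0,0],[0,-3,0,0],[0,-3,0,0],[0,-3,0,0],[0,-4,0,0],[0,-4,0,0]]]'
python3 - <<'E'
from h import *
print(bd(manip.sense()['tcp_pos']))
blank("side",(262,225,345,285))
E
```

```text
t: 10.55
tcp_pos: [0.5099, 0.0563, 0.1927]
tool_rot: [0.744, 0.668, -0.0, 0.0]
force: [-1.0, 0.8, 0.0]
finger_gap: 0.002
t: 11.55
tcp_pos: [0.509, 0.0302, 0.1927]
tool_rot: [0.744, 0.668, 0.0, 0.0]
force: [-0.3, 0.0, -0.3]
finger_gap: 0.0
[-67.9 -46. ]
blank ((-94.61581420898438, 7.25322151184082), (57.643211364746094, 95.34465789794922), 82.884765625) [[-145.0, -15.0], [-51.0, -27.0], [-44.0, 30.0], [-138.0, 42.0]]
```

```bash
python3 -m jog '[[[1,-1,0,0],[1,-1,0,0],[1,-1,0,0],[1,-1,0,0],[1,0,0,0],[1,0,0,0],[0,0,0,0],[0,0,0,0]]]'
python3 - <<'E'
from h import *
print(bd(manip.sense()['tcp_pos']))
blank("side",(262,225,345,285))
a=manip.snapshot("side")[190:290,230:340];cv2.imwrite("pics/s5.png",cv2.resize(a,(660,600))[:,:,::-1])
E
```

```text
t: 12.6
tcp_pos: [0.5134, 0.0267, 0.1925]
tool_rot: [0.744, 0.668, -0.002, -0.002]
force: [-5.6, -1.9, 3.4]
finger_gap: 0.001
[-64.8 -41.3]
blank ((-78.63801574707031, 22.96356964111328), (84.37354278564453, 130.55560302734375), 88.9464111328125) [[-145.0, -18.0], [-14.0, -20.0], [-13.0, 64.0], [-143.0, 66.0]]
```

View pics/s5.png

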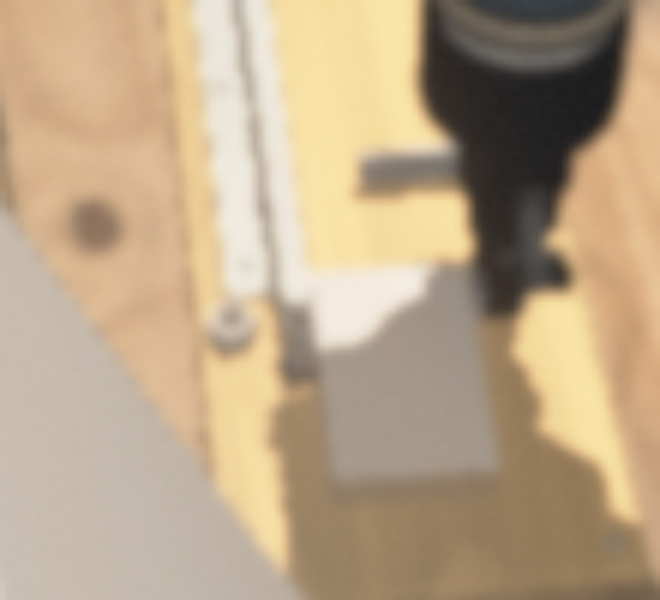

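The blank lies flat against pin and fence (crop corners (315,272), (480,262), (497,470), (333,482)). I'll move the finger round to the rear end.

```bash
python3 -m jog '[[[-6,0,0,0],[-6,1,0,0],[2,18,0,0],[2,18,0,0],[2,18,0,0],[2,18,0,0],[2,18,0,0],[2,20,0,0]]]'
python3 -m jog '[[[8,0,0,0],[9,-1,0,0],[8,-1,0,0],[9,-1,0,0],[8,-1,0,0],[8,-1,0,0],[0,0,0,0],[0,0,0,0]]]'
python3 - <<'E'
from h import *
print(bd(manip.sense()['tcp_pos']))
S=manip.camera_info("side")
for p in((315,272),(480,262),(497,470),(333,482)):print(bd(onz(S,(p[0]/6+230-.4,p[1]/6+190-.4),.03)))
E
```

```text
t: 13.7
tcp_pos: [0.5151, 0.1389, 0.1927]
tool_rot: [0.744, 0.668, 0.0, 0.0]
force: [0.8, 0.8, -0.6]
finger_gap: -0.001
t: 14.7
tcp_pos: [0.5646, 0.1325, 0.1926]
tool_rot: [0.744, 0.668, -0.0, -0.0]
force: [-0.1, -0.6, -0.1]
finger_gap: 0.0
[-175.4   -1.5]
[-47.7  28. ]
[-49.8 -38.8]
[-149.3  -29. ]
[-148.    33.1]
```

```bash
python3 - <<'E'
from h import *
T=manip.camera_info("side")
w=lambda b,z:np.append((RB@np.array(b)+TB)/1000,z)
# expected corner pixels if lying along the fence
for b in((-48,34),(-48,-30),(-148,-30),(-148,34)):print(b,proj(T,w(b,.03)).round(1))
a=manip.snapshot("side");cv2.imwrite("pics/s6.png",cv2.resize(a[190:290,230:340],(660,600),interpolation=cv2.INTER_CUBIC)[:,:,::-1])
E
```

```text
(-48, 34) [279.6 235.2]
(-48, -30) [305.9 233. ]
(-148, -30) [312.8 267.4]
(-148, 34) [284.7 270. ]
```

View pics/s6.png

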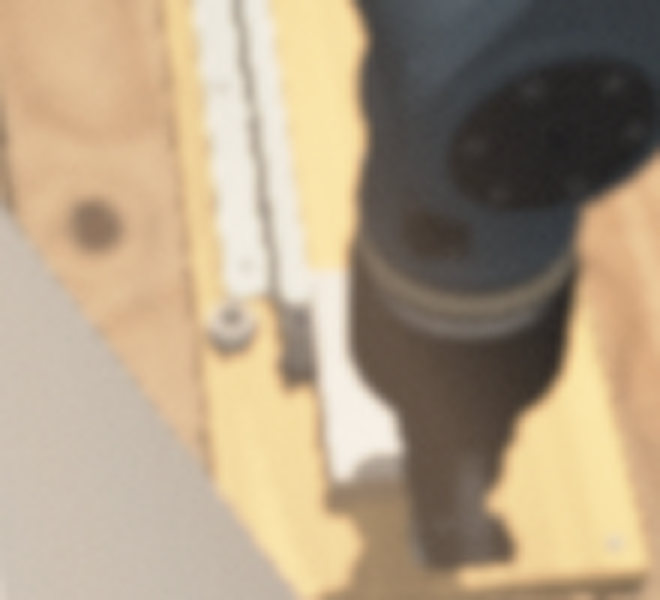

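The blank's edge px (313,272)→(330,482) hints that the front stands a few mm off the fence (about 3°), though blur makes that uncertain. There's plenty of time, so I'll press the front end to the fence again.

```bash
python3 -m jog '[[[-13,1,0,0],[-13,1,0,0],[-13,2,0,0],[-13,1,0,0],[-3,-30,0,0],[-3,-31,0,0],[-3,-31,0,0],[-4,-32,0,0]]]'
python3 -m jog '[[[2,0,0,0],[2,0,0,0],[2,0,0,0],[2,0,0,0],[2,0,0,0],[1,0,0,0],[0,0,0,0],[0,0,0,0]]]'
python3 -c "
from h import *
print(bd(manip.sense()['tcp_pos']))"
python3 -m jog '[[[1,0,0,0],[1,0,0,0],[1,0,0,0],[0,0,0,0],[0,0,0,0],[0,0,0,0],[0,0,0,0],[0,0,0,0]]]'
python3 -c "
from h import *
print(bd(manip.sense()['tcp_pos']))"
```

```text
t: 15.75
tcp_pos: [0.4994, 0.0128, 0.1928]
tool_rot: [0.744, 0.668, 0.0, 0.0]
force: [1.1, 0.1, -0.7]
finger_gap: -0.001
t: 16.75
tcp_pos: [0.5108, 0.0135, 0.1926]
tool_rot: [0.744, 0.668, -0.0, -0.0]
force: [-1.2, 0.6, 0.1]
finger_gap: 0.003
[-51.4 -42.4]
t: 17.75
tcp_pos: [0.512, 0.0136, 0.1925]
tool_rot: [0.744, 0.668, -0.002, -0.002]
force: [-6.2, -1.3, 3.3]
finger_gap: 0.001
[-51.6 -41.3]
```

It stalls at y = -41.3 here, exactly as it did at x = -65. So the blank is parallel and flush, and the 3° was camera bias. Back round to the rear end, then feed.

```bash
python3 -m jog '[[[-6,0,0,0],[-7,1,0,0],[2,20,0,0],[2,20,0,0],[2,20,0,0],[2,21,0,0],[2,21,0,0],[2,21,0,0]]]'
python3 -m jog '[[[9,-1,0,0],[9,-1,0,0],[9,-1,0,0],[9,-1,0,0],[8,-1,0,0],[7,0,0,0],[0,0,0,0],[0,0,0,0]]]'
python3 -m jog '[[[-0.6,-6,0,0],[-0.6,-6,0,0],[-0.6,-6,0,0],[-0.7,-6,0,0],[-0.6,-6,0,0],[-0.6,-6,0,0],[-0.6,-6,0,0],[-0.7,-6,0,0]]]'
python3 -c "
from h import *
print(bd(manip.sense()['tcp_pos']))
blank('top',(215,195,300,235))"
```

```text
t: 18.75
tcp_pos: [0.5132, 0.1383, 0.1928]
tool_rot: [0.744, 0.668, 0.001, 0.0]
force: [-0.1, 0.1, -1.0]
finger_gap: 0.002
t: 19.75
tcp_pos: [0.5636, 0.1326, 0.1926]
tool_rot: [0.744, 0.668, -0.0, -0.0]
force: [-0.1, -0.0, -0.0]
finger_gap: -0.002
t: 20.75
tcp_pos: [0.5588, 0.0841, 0.1927]
tool_rot: [0.744, 0.668, -0.0, -0.0]
force: [-0.1, 1.0, 0.3]
finger_gap: -0.001
[-126.7   -2.1]
blank ((-24.585037231445312, 12.91253662109375), (183.0992431640625, 90.84974670410156), 4.063363552093506) [[-119.0, 52.0], [-113.0, -39.0], [70.0, -26.0], [64.0, 65.0]]
```

```bash
python3 -m jog '[[[-0.6,-6,0,0],[-0.6,-6,0,0],[-0.6,-6,0,0],[-0.7,-6,0,0],[-0.6,-6,0,0],[-0.6,-6,0,0],[-0.6,-6,0,0],[-0.7,-6,0,0]]]'
python3 - <<'E'
from h import *
print(bd(manip.sense()['tcp_pos']))
a=manip.snapshot("top");b=manip.snapshot("side")
v=np.zeros((600,800,3),np.uint8);v[:342,:594]=cv2.resize(a[170:265,190:355],(594,342),interpolation=cv2.INTER_CUBIC);v[342:600,:320]=cv2.resize(b[160:290,230:391],(320,258));cv2.imwrite("pics/t7.png",v[:,:,::-1])
E
```

```text
t: 21.8
tcp_pos: [0.5535, 0.0363, 0.1927]
tool_rot: [0.744, 0.668, -0.0, -0.001]
force: [-2.0, 4.5, 1.0]
finger_gap: 0.002
[-78.6  -2.4]
```

View pics/t7.png

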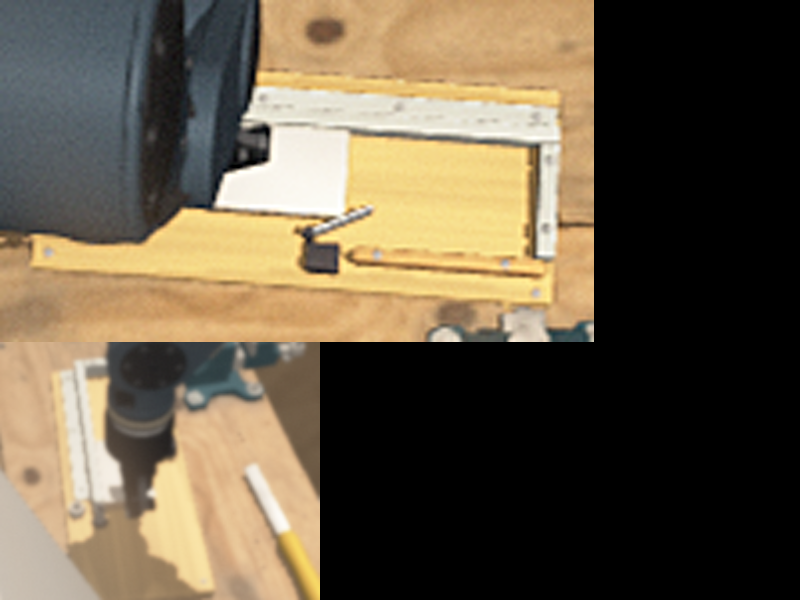

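The flap is opening under the blank (front at px ~(348,170)), which is flush to the fence. Feeding on.

```bash
python3 -m jog '[[[-0.6,-6,0,0],[-0.6,-6,0,0],[-0.6,-6,0,0],[-0.6,-6,0,0],[-0.6,-6,0,0],[-0.6,-6,0,0],[-0.6,-6,0,0],[-0.6,-6,0,0]]]'
python3 -m jog '[[[-0.6,-6,0,0],[-0.6,-6,0,0],[-0.6,-6,0,0],[-0.6,-6,0,0],[-0.6,-6,0,0],[-0.6,-6,0,0],[-0.6,-6,0,0],[-0.6,-6,0,0]]]'
python3 -m jog '[[[-0.4,-4,0,0],[-0.4,-4,0,0],[-0.4,-4,0,0],[-0.4,-4,0,0],[-0.4,-4,0,0],[-0.3,-3,0,0],[-0.3,-3,0,0],[0,0,0,0]]]'
python3 - <<'E'
from h import *
print(bd(manip.sense()['tcp_pos']))
E
```

```text
t: 22.9
tcp_pos: [0.5487, -0.0118, 0.1926]
tool_rot: [0.744, 0.668, -0.0, -0.001]
force: [-2.7, 4.5, 2.2]
finger_gap: 0.001
t: 23.9
tcp_pos: [0.5436, -0.0597, 0.1926]
tool_rot: [0.744, 0.668, -0.001, -0.001]
force: [-2.9, 4.5, 1.7]
finger_gap: -0.002
t: 24.9
tcp_pos: [0.5411, -0.0858, 0.1926]
tool_rot: [0.744, 0.668, -0.001, -0.001]
force: [-1.5, 3.6, 1.3]
finger_gap: -0.0
[44.2 -1.8]
```

```bash
python3 -m jog '[[[-0.1,-1,0,0],[-0.1,-1,0,0],[-0.1,-1,0,0],[-0.1,-1,0,0],[-0.1,-1,0,0],[-0.1,-1,0,0],[-0.1,-1,0,0],[0,0,0,0]]]'
python3 -m jog '[[[-0.1,-1,0,0],[-0.1,-1,0,0],[-0.1,-1,0,0],[0,0,0,0],[0,0,0,0],[0,0,0,0],[0,0,0,0],[0,0,0,0]]]'
python3 - <<'E'
from h import *
print(bd(manip.sense()['tcp_pos']))
E
```

```text
t: 25.9
tcp_pos: [0.5411, -0.0925, 0.1928]
tool_rot: [0.744, 0.668, 0.0, 0.0]
force: [0.8, 2.1, 2.4]
finger_gap: 0.002
t: 26.9
tcp_pos: [0.5408, -0.0955, 0.1927]
tool_rot: [0.744, 0.668, -0.0, 0.0]
force: [1.1, 1.4, 2.8]
finger_gap: -0.0
[53.8 -1.2]
```

```bash
for i in 1 2; do python3 -m jog '[[[-0.1,-1,0,0],[-0.1,-1,0,0],[0,0,0,0],[0,0,0,0],[0,0,0,0],[0,0,0,0],[0,0,0,0],[0,0,0,0]]]' | egrep 'pos|force'; done
python3 - <<'E'
from h import *
print(bd(manip.sense()['tcp_pos']))
E
```

```text
tcp_pos: [0.5406, -0.0975, 0.1927]
force: [1.0, 1.6, 1.9]
tcp_pos: [0.5403, -0.0995, 0.1926]
force: [-1.0, 1.3, 1.2]
[57.9 -1.3]
```

```bash
python3 -m jog '[[[-0.1,-1,0,0],[-0.1,-1,0,0],[0,0,0,0],[0,0,0,0],[0,0,0,0],[0,0,0,0],[0,0,0,0],[0,0,0,0]]]' | egrep 'pos|force'
python3 - <<'E'
from h import *
print(bd(manip.sense()['tcp_pos']))
a=manip.snapshot("top");b=manip.snapshot("side")
v=np.zeros((600,800,3),np.uint8);v[:380,:]=cv2.resize(a[188:264,195:355],(800,380),interpolation=cv2.INTER_CUBIC);v[380:600,:400]=cv2.resize(b[160:237,235:375],(400,220));cv2.imwrite("pics/t8.png",v[:,:,::-1])
E
```

```text
tcp_pos: [0.5406, -0.1005, 0.1927]
force: [1.9, 7.0, 1.5]
[58.8 -0.8]
```

View pics/t8.png

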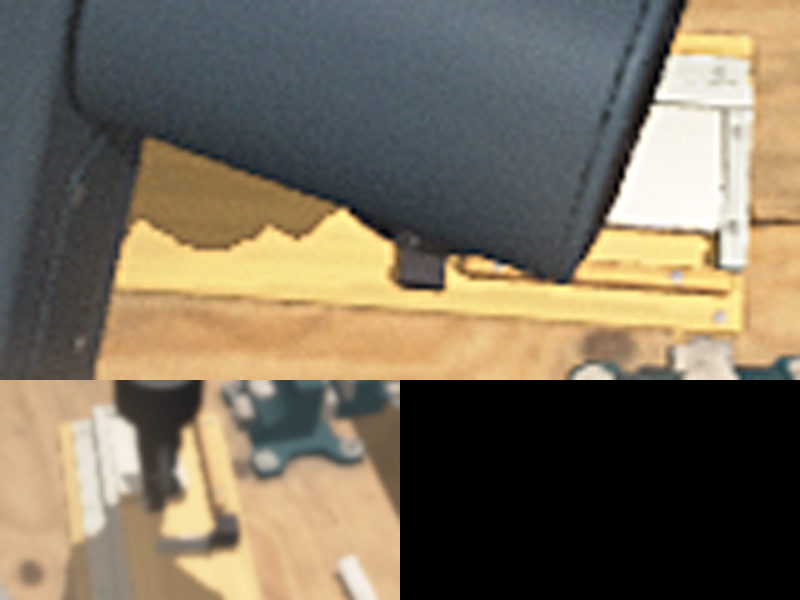

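The blank is against the end stop (force up to 7 N; front edge at px (720,170) meets the stop face). The flap already looks shut in the side view. I'll back off slightly and lift clear.

```bash
python3 -m jog '[[[0.2,2,0,0],[0.1,1,0,0],[0,0,5,0],[0,0,10,0],[0,0,15,0],[0,0,20,0],[0,0,25,0],[0,0,25,0]]]' | egrep 'pos|force'
python3 -m jog '[[[-10,40,10,0],[-20,40,10,0],[-20,40,10,0],[-20,40,10,0],[-10,40,0,0],[0,20,0,0],[0,0,0,0],[0,0,0,0]]]' | egrep 'pos|force|^t:'
python3 - <<'E'
from h import *
T=manip.camera_info("top");a=manip.snapshot("top");b=manip.snapshot("side")
v=np.zeros((600,800,3),np.uint8);v[:380,:]=cv2.resize(a[188:264,195:355],(800,380),interpolation=cv2.INTER_CUBIC);v[380:600,:400]=cv2.resize(b[160:237,235:375],(400,220));cv2.imwrite("pics/t9.png",v[:,:,::-1])
E
```

```text
tcp_pos: [0.5404, -0.0986, 0.2946]
force: [-0.5, 0.6, 0.3]
t: 32.0
tcp_pos: [0.4606, 0.1211, 0.3333]
force: [-0.5, 0.0, -0.9]
```

```bash
python3 - <<'E'
from h import *
T=manip.camera_info("top");im=manip.snapshot("top").astype(int);im0=np.load("pics/top0.npy").astype(int)
w=lambda b,z:np.append((RB@np.array(b)+TB)/1000,z)
px=lambda i,b,z:i[tuple(proj(T,w(b,z)).round().astype(int)[::-1])]
for y in(20,2,-20):
    s=[(x,int(px(im,(x,y),.03)[2])) for x in range(56,186,4)]
    print("y",y,"blue:",s)
for x in(100,150): print("x",x,[(y,int(px(im,(x,y),.03)[2])) for y in range(-50,46,4)])
p=proj(T,w((10,-20),.033)).astype(int)
A=im[p[1]-16:p[1]+10,p[0]-8:p[0]+25];B=im0[p[1]-16:p[1]+10,p[0]-8:p[0]+25]
print("flap patch mean diff start/now",np.abs(A-B).mean())
q=proj(T,w((-62,66),.02)).astype(int);print("nut diff",np.abs(im-im0)[q[1]-6:q[1]+6,q[0]-6:q[0]+6].mean())
E
```

```text
y 20 blue: [(56, 136), (60, 138), (64, 101), (68, 58), (72, 183), (76, 218), (80, 215), (84, 216), (88, 220), (92, 218), (96, 221), (100, 222), (104, 225), (108, 224), (112, 224), (116, 223), (120, 227), (124, 224), (128, 225), (132, 225), (136, 223), (140, 223), (144, 224), (148, 223), (152, 222), (156, 223), (160, 219), (164, 225), (168, 231), (172, 159), (176, 195), (180, 192), (184, 145)]
y 2 blue: [(56, 130), (60, 126), (64, 106), (68, 51), (72, 201), (76, 222), (80, 216), (84, 219), (88, 219), (92, 224), (96, 221), (100, 228), (104, 228), (108, 228), (112, 228), (116, 231), (120, 228), (124, 230), (128, 228), (132, 229), (136, 227), (140, 229), (144, 228), (148, 229), (152, 230), (156, 229), (160, 231), (164, 229), (168, 239), (172, 156), (176, 212), (180, 215), (184, 169)]
y -20 blue: [(56, 134), (60, 144), (64, 119), (68, 46), (72, 190), (76, 227), (80, 222), (84, 223), (88, 227), (92, 228), (96, 227), (100, 227), (104, 227), (108, 230), (112, 228), (116, 230), (120, 231), (124, 233), (128, 232), (132, 235), (136, 234), (140, 234), (144, 234), (148, 235), (152, 236), (156, 236), (160, 236), (164, 237), (168, 230), (172, 198), (176, 205), (180, 210), (184, 158)]
x 100 [(-50, 144), (-46, 134), (-42, 135), (-38, 129), (-34, 81), (-30, 252), (-26, 229), (-22, 227), (-18, 225), (-14, 226), (-10, 226), (-6, 225), (-2, 228), (2, 228), (6, 227), (10, 227), (14, 224), (18, 222), (22, 222), (26, 219), (30, 222), (34, 125), (38, 226), (42, 209)]
x 150 [(-50, 146), (-46, 137), (-42, 135), (-38, 136), (-34, 49), (-30, 162), (-26, 240), (-22, 235), (-18, 237), (-14, 233), (-10, 233), (-6, 233), (-2, 228), (2, 230), (6, 227), (10, 226), (14, 226), (18, 219), (22, 222), (26, 220), (30, 214), (34, 172), (38, 225), (42, 216)]
flap patch mean diff start/now 21.58857808857809
nut diff 20.055555555555557
```

The blank is home (rear edge x≈71, front ≈172, y −31..34). Checking the flap and nut more specifically.

```bash
python3 - <<'E'
from h import *
T=manip.camera_info("top");im=manip.snapshot("top").astype(int);im0=np.load("pics/top0.npy").astype(int)
w=lambda b,z:np.append((RB@np.array(b)+TB)/1000,z)
px=lambda i,b,z:i[tuple(proj(T,w(b,z)).round().astype(int)[::-1])]
sat=lambda c:int(c.max()-c.min())
for y in(-28,-16,-4,3):
    for n,i in(("start",im0),("now",im)): print(y,n,[sat(px(i,(x,y),.033)) for x in range(-8,62,3)])
t=T;q=proj(t,w((-62,66),.022)).astype(int)
for n,i in(("start",im0),("now",im)):
    P=i[q[1]-12:q[1]+10,q[0]-12:q[0]+6];m=((P.max(2)-P.min(2))<45).astype(np.uint8);mm=cv2.moments(m,True);print("nut",n,mm['m00'],mm['m10']/max(mm['m00'],1),mm['m01']/max(mm['m00'],1))
E
```

```text
-28 start [116, 119, 124, 99, 60, 12, 33, 112, 121, 117, 117, 118, 117, 115, 119, 114, 119, 116, 116, 116, 109, 119, 110, 114]
-28 now [111, 110, 112, 112, 68, 17, 35, 113, 111, 111, 112, 112, 110, 111, 112, 114, 106, 108, 110, 108, 108, 110, 114, 109]
-16 start [117, 116, 121, 101, 67, 37, 20, 88, 118, 117, 116, 115, 113, 115, 114, 115, 116, 118, 114, 118, 115, 113, 112, 114]
-16 now [114, 119, 115, 114, 79, 44, 22, 93, 112, 116, 114, 109, 112, 114, 113, 110, 114, 110, 112, 114, 112, 109, 110, 113]
-4 start [115, 112, 119, 125, 107, 45, 46, 117, 120, 115, 118, 117, 116, 112, 119, 118, 118, 116, 117, 115, 113, 114, 121, 118]
-4 now [114, 110, 112, 118, 117, 51, 51, 117, 120, 114, 115, 115, 116, 113, 113, 113, 115, 113, 115, 110, 108, 117, 114, 112]
3 start [117, 116, 116, 116, 115, 28, 58, 127, 113, 116, 113, 115, 114, 115, 117, 112, 118, 118, 112, 116, 118, 113, 114, 114]
3 now [108, 109, 111, 109, 123, 32, 70, 116, 114, 114, 112, 110, 113, 112, 107, 112, 112, 112, 108, 109, 106, 107, 110, 112]
nut start 84.0 10.25 16.595238095238095
nut now 81.0 10.382716049382717 16.617283950617285
```

The flap lies exactly where it did at the start (shut), and the nut hasn't moved. Handing in.

```bash
python3 -c "
from station import manip
s=manip.sense();print(s['t'],s['force']);print(manip.sign_off())"
```

```text
32.2 [ 1.30805586 -0.19007231 -0.60913148]
the job is handed in; nothing more can be done
None
```

I pushed the blank against the pin with closed fingers and swung it flat onto the fence. I then slid it along the fence through the flap to the end stop, lifted clear and handed in at 32 s. The hand-in gave no verdict.

**Final checks (top camera):**
- **Blank:** it lies at board x ≈ 71–172, y ≈ −31 to 34, which matches home.
- **Flap:** the leaf shows in the same place as at the start, so it is shut.
- **Nut and other things:** the nut had not moved. I did not measure the other bystanders at the end; no move was planned near them.
- **Robot:** it stands clear of everything.

**What went wrong or disagreed:**
- **Pin contact:** on the first arc the blank turned ahead of the pin and stood about 9 mm off it. I repositioned the finger and pushed the blank back onto the pin at about 47° from the feed direction. I judged that contact from the side camera (37 mm against 38 expected), not from a force reading.
- **Lying along the fence:** the side camera suggested the blank was about 3° off. Pressing at two points 13 mm apart stopped at the same y with about 6 N, so I took it as flush.
- **Image comparison:** a plain before/after difference at the flap and nut showed some change. I took this as lighting, since the detailed profiles there matched.

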